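# Clamp the stamp-block tray with its draw latch

## Robot

A 7-joint arm with a two-finger parallel gripper is mounted at the origin on the work surface. World frame = base frame: x ahead of the robot, y to its left, z up, the work surface at z = 0. Lengths are in m, angles in rad, forces in N, time in s.
With the tool pointing down it reaches from about 0.425 to 0.925 m from the base axis. Payload 6.8 kg.
Tool frame: the origin (TCP) lies between the finger pads; the fingertips stand 22 mm ahead of it and the grasp point (between the pads) lies 3 mm ahead of it; z points along the fingers, y is the direction in which the jaws open and shut (so a half turn about z gives the same grasp; the last joint's range is limited). The gripper opens to 85 mm and grips with 20 to 120 N. Pads are 22 mm wide; open, the fingers measure 114 mm over their backs; the gripper's body (76 mm by 85 mm) begins 54 mm behind the grasp point. The pads swing forward as they close: fully open they stand 13 mm farther back than shut.
Start: joints at [1.001, 0.477, 0.022, 1.555, -0.011, 1.109, -0.083], TCP at [0.301, -0.604, 0.253] pointing down, gripper open.
Joint ranges: [-2.96, 2.96], [-0.34, 2.1], [-1.41, 1.46], [0.24, 2.44], [-1.37, 4.51], [0.17, 1.92], [-2.96, 2.96]. Speed limits (rad/s): [2.39, 2.39, 3.14, 3.14, 3.14, 3.14, 3.14].

## Interface

Orientations are given as a unit quaternion [w, x, y, z].
In Python, from station import bot gives the robot as it stands. The module is installed in compiled form; this text tells all that it offers.
- The arm moves only by the tool drive_tool, never from a script. Its argument "series" is one flat list of numbers, 7 for each row, row after row: the opening, from -1 (shut) to 1 (fully open), then the shift along the tool's x, y, z in mm, then the turn, a rotation vector about the tool's x, y, z in rad. In form: [jaw, x, y, z, wx, wy, wz, jaw, x, y, z, wx, wy, wz, ...]. A call has 1 to 12 rows; each row shifts and turns the commanded pose from where the row before left it, along the tool's axes as they then stand; what a row does not reach is not made up. A row lasts 1/8 s, in which the tool goes at most 62.5 mm and 10.7 degrees, less where a joint would pass 70% of its speed; a pose out of reach is approached as far as the arm can. A call with a gripper value outside its range is refused whole. The fingers move at their own pace and stop on an object; "force" is the grip in N (left out, the last holds). Time passes only in rows, so rows that do not move let the fingers close. It gives the time, the measured TCP pose, the force and the opening at its end, in the units of the state.
- bot.get_obs(): the state, without advancing time (a new reading comes with each control period).
- bot.read_camera(name): name is "side" or "top" or "wrist"; returns a dict with "pixels" (384x512x3 uint8, blue, green, red), "camera_matrix" (3x3 intrinsics, pixels), "rvec" (rotation vector, rad) and "tvec" (3), from world to camera coordinates, as OpenCV has them. Camera axes: x right, y down, z forward; pixel columns grow to the right and rows downward; lengths in m; the calibration is good to about 2 mm. A picture is of the moment at which its call begins. There is no depth.
- bot.hand_in(): hands the job in, once; it reports no verdict.
The state is a dict: "t": time; "q": joint angles; "joint_vel": joint speeds; "joint_torque": joint torques, N m; "eef_pos": TCP position; "tool_rot": TCP orientation; "contact_force": force on the tool from outside, world axes, zero at the start; "torque": the same for the moment, N m; "gripper_width": opening from 0.0 (shut) to 1.0 (fully open).
Only numpy, scipy, OpenCV 4.12 (cv2) and the standard library are available. Lean on these libraries where they do the work, as an engineer would, in place of code of your own. Each camera call takes 0.05 s, during which the arm holds its last target. There are 200 camera calls.

## Task

The wooden stamp blocks rattle loose in their grey tray and must be clamped for transport: hook the latch's wire loop behind the hook on the steel pressure plate, then throw the lever over, past centre, until it lies fully home and the row of blocks stays squeezed against its spring follower. Let go of everything and leave the ink-pad tin, the hand stamp and the flat case where they are.

Things in the scene. Friction and masses are not known exactly. Their poses are not given: they have to be found in the camera images.
- tray: Grey tray 165 x 88 mm, fixed, placed and turned differently each time. Origin on the table right below the lever's pivot; x runs from the latch along the row to the pressure plate, z up. Side walls to z 34 mm; end wall x -12 to 6, to z 54. In it, from the wall: spring follower, three loose wooden blocks (16 thick, 62 wide, tops at z 50), then the sliding pressure plate.
- pivot (a point): On the lever's pivot axis (parallel to tray y), 72 mm above the table. Two bracket cheeks flank it at y +-17.5, to z 83.
- slide_mid (a point): Fixed tray point at x 97, z 71 mm: middle of the 12 mm range (x 91 to 103) in which the plate's hook starts. The plate itself is not reported: see or feel where it is. It slides along x (1.5 N friction); drawn to -x it meets the blocks within 16 mm, then squeezes the row (3 N per mm).
- slide_end (a point): Fixed tray point at x 121, z 71: the loop's bar lowered here is beyond the hook wherever that stands. Hook on the plate: upright post 20 wide (y +-10), from a shelf at z 62 up to z 85; the x range told is its far (+x) face. From that face a lip juts 9 mm to +x at z 80 to 85. The bar comes down beyond the lip, then goes -x under it (bar centre z 66 to 76) until it bears on the post.
- lever (a joint): Lever on the pivot, swings in the tray's x-z plane. 0 upright, negative leaning to the plate (to -1.10), positive thrown to -x; 1.78 rad = closed stop, 12 deg below level. Bar 9 thick, 18 wide; black grip 12 thick, 26 wide, 72 to 102 mm from the pivot. Stays where left (0.12 N m). Hooked, it resists with up to about 8 N at its end until about 1.57 (dead centre), then holds itself.
- lever_end (a point): Middle of the lever's free end, 102 mm from the pivot.
- bail (a joint): Wire loop hinged on the lever 30 mm from the pivot towards the lever's end. Elevation of its arms above level (towards +x) = lever + bail, rad. Stays where left (0.05 N m). Two round 8 mm arms at y +-28; 110 mm from the hinge a round 8 mm cross-bar joins them: it goes behind the hook. Two posts rise from the bar's ends to the pull rod. Starts raised, clear of the hook.
- pull (a point): Middle of the pull rod: round, 14 mm in diameter, 56 mm long between the side posts, parallel to tray y. In the loop it lies 118 mm along the arms from their hinge and 44 mm above them: 8 mm ahead of and 44 mm above the cross-bar when the arms are level. Turns between fingers closing along tray x. Moving it free takes about 5 N (hinge friction).
- follower (a joint): Aluminium spring follower at the latch end of the row: 0 relaxed, grows as the row is squeezed towards the latch (m, up to 0.020; 3 N per mm). Properly latched it reads about 0.010.
- pad_tin: Flat closed ink-pad tin, 79 x 119 x 19 mm, origin under its middle. Bystander.
- knob_stamp: Wooden hand stamp standing upright, 36 mm in diameter, 94 mm tall, origin under its middle. Bystander.
- flat_case: Flat clear case with white lid, 134 x 174 x 44 mm, origin under its middle. Bystander.
Things that resemble listed ones, but are neither listed nor needed, are in the scene too. Leave any red or yellow look-alike of the tray alone.

How it is judged:
At the end, for the whole second after the job is handed in: The lever is thrown past centre to its stop (above 1.66 rad, stop 1.78) and at rest, the loop is on the hook (pull rod over 100 mm above the tray's underside; about 110 when latched), and the latch by itself keeps the follower pressed in by more than 6 mm (value of joint lever above 1.66 rad and value of joint follower above 0.006 m and z of pull in the frame of tray above 0.1 m and velocity of joint lever between -0.05 and 0.05 rad/s); the robot touches nothing.
It fails at once if the ink-pad tin is pushed more than 30 mm or tipped over (distance of pad_tin from where it was at the start of the episode above 0.03 m or angle between pad_tin's own z axis and vertical above 0.5 rad).
It fails at once if the hand stamp is pushed more than 30 mm or tipped over (distance of knob_stamp from where it was at the start of the episode above 0.03 m or angle between knob_stamp's own z axis and vertical above 0.5 rad).
It fails at once if the flat case is pushed more than 30 mm or tipped over (distance of flat_case from where it was at the start of the episode above 0.03 m or angle between flat_case's own z axis and vertical above 0.5 rad).
It also fails if it takes over 51 s, if anything falls off the work surface, if the arm or the gripper's body presses on something with over 40 N, if the wrist force passes 120 N, or if a joint passes its speed limit or range.

## Working session

There is one attempt and no reset: what is moved stays moved. The work goes in short steps, Python scripts to look and compute and a tool call to move; the robot and the scene stay as the last step left them, time stands still between calls to the robot, and variables do not carry over. Pictures are saved under pics/ and viewed, about 8 in all and at most 12, crops included, and the job is handed in when it is done.

Besides the shell and the picture viewer there is one more tool, called after "Call:" by a JSON object that holds its "api" and its "payload", one argument or row to a line. drive_tool: Moves the arm, as the interface text tells. Its arguments: {"type":"object","properties":{"series":{"type":"array"},"force":{"type":"number"}},"required":["series"]}

```bash
mkdir -p pics; cat > h.py <<'E'
import numpy as np, cv2, pickle
from station import bot
from scipy.spatial.transform import Rotation as R
def snap(n,tag):
    c=bot.read_camera(n); cv2.imwrite(f'pics/{tag}.png',c['pixels']); pickle.dump(c,open(f'pics/{tag}.pkl','wb')); return c
def ld(tag): return pickle.load(open(f'pics/{tag}.pkl','rb'))
def ray(c,uv):
    Rm=cv2.Rodrigues(np.array(c['rvec'],float))[0]; t=np.array(c['tvec'],float).ravel()
    d=Rm.T@np.linalg.inv(c['camera_matrix'])@np.array([*uv,1.]); return -Rm.T@t,d/np.linalg.norm(d)
def onz(c,uv,z): o,d=ray(c,uv); return o+d*(z-o[2])/d[2]
def tri(l):
    A=0;b=0;rs=[ray(*x) for x in l]
    for o,d in rs: P=np.eye(3)-np.outer(d,d);A=A+P;b=b+P@o
    x=np.linalg.solve(A,b); return x,[np.linalg.norm(np.cross(x-o,d))*1000 for o,d in rs]
def proj(c,p): return cv2.projectPoints(np.array(p,float).reshape(-1,3),np.array(c['rvec'],float),np.array(c['tvec'],float),np.array(c['camera_matrix']),None)[0].reshape(-1,2)
E
python3 - <<'E'
from h import *
a=snap('side','s0');b=snap('top','t0')
im=np.hstack([a['pixels'],b['pixels']]); cv2.imwrite('pics/st0.png',cv2.resize(im,(1024,384)))
for n in(a,b):print(ray(n,(256,192)))
print(bot.get_obs())
E
```

```text
(array([-0.05687919,  0.6040869 ,  0.82787121]), array([ 0.54828789, -0.51836111, -0.65626378]))
(array([0.39939045, 0.04780293, 0.98150602]), array([ 0.14407683, -0.03720805, -0.98886674]))
{'t': 0.1, 'q': array([ 1.00088248,  0.47773603,  0.02233115,  1.55634137, -0.01149066,
        1.10930167, -0.08311105]), 'joint_vel': array([ 0.00113833, -0.0040961 ,  0.00033538, -0.0018523 , -0.00047294,
       -0.0003975 ,  0.00240734]), 'joint_torque': array([ 5.97199207e-03, -5.97751665e+01,  1.61435187e+00, -2.81949538e+01,
        1.28787017e-02,  5.00676877e-03,  1.37606773e-05]), 'eef_pos': array([ 0.30053795, -0.60384976,  0.25241495]), 'tool_rot': array([-7.90692966e-04,  9.73456215e-01,  2.28871820e-01, -2.49680235e-04]), 'contact_force': array([-0.77650545,  0.66941965, -0.30691843]), 'torque': array([ 0.00634011,  0.03443897, -0.0396095 ]), 'gripper_width': 0.9965393479846999}
```

View pics/s0.png

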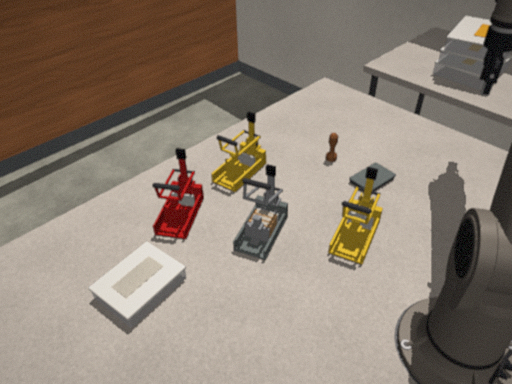

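View pics/t0.png

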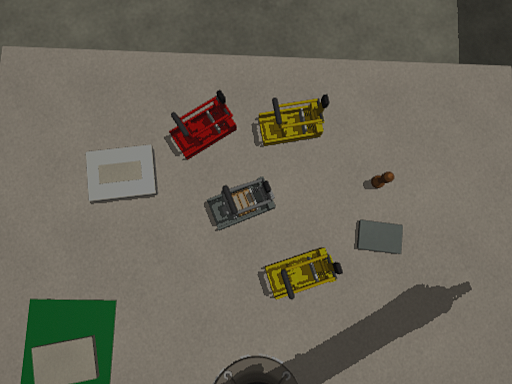

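The grey tray is at about (240,203) in the top view and (262,225) in the side view. The lever stands upright at its right end and the plate is at the left. Next, an enlarged crop of both.

```bash
python3 - <<'E'
from h import *
a=ld('s0')['pixels'][155:265,225:300];b=ld('t0')['pixels'][165:240,195:285]
A=cv2.resize(a,None,fx=5,fy=5,interpolation=cv2.INTER_CUBIC);B=cv2.resize(b,(420,350),interpolation=cv2.INTER_CUBIC)
o=np.zeros((550,800,3),np.uint8);o[:550,:375]=A;o[:350,378:798]=B;cv2.imwrite('pics/c0.png',o)
E
```

```text
(no output)
```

View pics/c0.png

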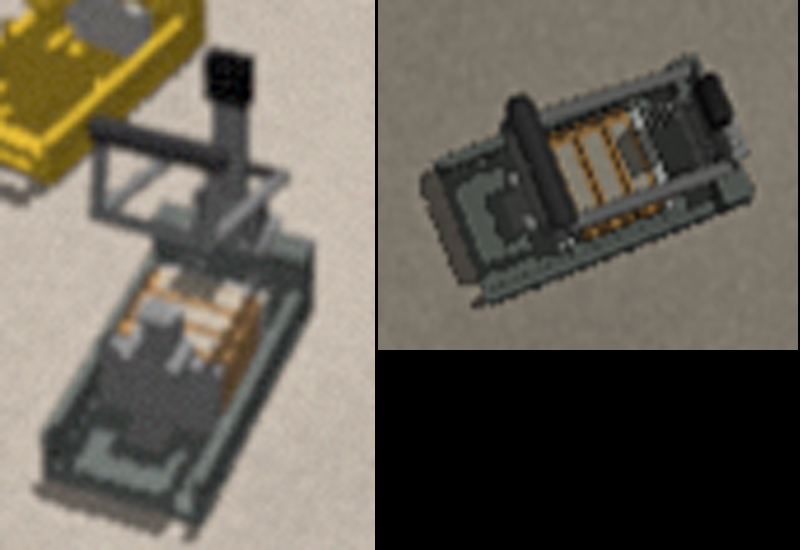

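Side crop: rod ends at (95,128) and (238,165), grip centre (230,78). Top crop: rod ends at (518,102) and (562,218), grip (713,100). I'll fit the tray and joint model to these.

```bash
cat > fit.py <<'E'
from h import *
from scipy.optimize import least_squares
def kin(L,B):  # tray-frame points
    u=np.array([np.sin(-L),0,np.cos(L)]); piv=np.array([0,0,.072]); h=piv+.03*u
    e=L+B; a=np.array([np.cos(e),0,np.sin(e)]); n=np.array([-np.sin(e),0,np.cos(e)])
    return dict(piv=piv,hinge=h,end=piv+.102*u,grip=piv+.087*u,bar=h+.110*a,pull=h+.118*a+.044*n)
def T(p,v): return np.r_[R.from_euler('z',p[2]).apply(np.array(v,float))+[p[0],p[1],0]]
Y=np.array([0,1,0])
E
python3 - <<'E'
from fit import *
S=ld('s0');P=ld('t0')
sd=lambda x,y:(225+(x+.5)/5-.5,155+(y+.5)/5-.5); tp=lambda x,y:(195+(x-378)/4.667,165+y/4.667)
# triangulate basics
r1,e1=tri([(S,sd(97,128)),(P,tp(518,102))]);r2,e2=tri([(S,sd(236,165)),(P,tp(562,218))]);g,e3=tri([(S,sd(230,78)),(P,tp(713,100))])
print(r1,e1,r2,e2,g,e3)
def res(p,full=0):
    k=kin(p[3],p[4]); s=p[5]
    o=[(S,sd(97,128),k['pull']+Y*.028*s),(P,tp(518,102),k['pull']+Y*.028*s),(S,sd(236,165),k['pull']-Y*.028*s),(P,tp(562,218),k['pull']-Y*.028*s),
     (S,sd(230,78),k['grip']),(P,tp(713,100),k['grip'])]
    w=[(S,sd(313,243),[-.012,.044*-s,.054]),(P,tp(690,60),[-.012,.044*s,.054]),(P,tp(750,190),[-.012,-.044*s,.054]),(P,tp(438,160),[.153,.044*s,.034]),(P,tp(480,295),[.153,-.044*s,.034]),(S,sd(45,440),[.153,.044*s,.034])]
    return np.concatenate([proj(c,T(p,v))[0]-np.array(uv) for c,uv,v in o+w])
for s in(1,-1):
  f=least_squares(lambda q:res([*q,s]),[.5,-.04,1.85,0,.6],loss='soft_l1')
  print(s,f.x,f.cost,np.round(res([*f.x,s]).reshape(-1,2),1).tolist())
E
```

```text
[0.52586303 0.08830317 0.18777564] [np.float64(1.4259452142747329), np.float64(1.4259452142745885)] [0.46766106 0.06285593 0.18559272] [np.float64(2.968757130492769), np.float64(2.9687571304927767)] [ 0.53386876 -0.00714752  0.15912459] [np.float64(1.1878914700241145), np.float64(1.1878914700242338)]
1 [ 0.50582961 -0.01322447  1.24313344 -0.10254199  0.49011573] 259.68484702238493 [[6.0, 3.0], [0.2, 6.6], [-31.8, -18.0], [-0.4, -41.4], [7.2, 5.2], [-1.5, 10.4], [-10.7, -8.8], [2.6, 42.8], [1.1, -16.6], [-2.6, 0.4], [0.3, -59.1], [-0.5, -0.8]]
-1 [ 0.53472072 -0.00943793  1.98380799 -0.02649051  0.41295345] 13.141912887745056 [[1.8, 0.7], [-0.1, 0.9], [-3.2, -1.1], [-0.1, -0.8], [0.6, 0.1], [-0.2, -0.4], [1.4, -0.8], [0.5, -2.7], [0.6, 0.2], [-3.5, 0.3], [-0.3, 2.3], [-1.4, -0.3]]
```

Call:
{"api": "drive_tool", "payload": {
  "series": [0.2,38,-40,-9,0,0,0,0.2,38,-40,-9,0,0,0,0.2,38,-40,-9,0,0,0,0.2,38,-40,-9,0,0,0,0.2,38,-40,-9,0,0,0,0.2,38,-40,-9,0,0,0,0.2,38,-40,-9,0,0,0,0.2,38,-40,-9,0,0,0,0.2,38,-40,-9,0,0,0,0.2,38,-40,-9,0,0,0,0.2,38,-40,-9,0,0,0,0.2,38,-40,-9,0,0,0]
}}

```text
t: 1.6
eef_pos: [0.4952, 0.0302, 0.3614]
tool_rot: [0.0, 0.973, 0.229, -0.0]
contact_force: [1.0, -0.2, 0.4]
gripper_width: 0.603
```

```bash
python3 - <<'E'
from h import *
c=snap('wrist','w1');o=bot.get_obs();print(o['t'],o['eef_pos'],o['tool_rot'],o['gripper_width'],ray(c,(256,192)))
cv2.imwrite('pics/w1.png',cv2.resize(c['pixels'],(800,600),interpolation=cv2.INTER_CUBIC))
E
```

```text
1.65 [0.49673082 0.03883758 0.36290245] [-0.00195621  0.97240676  0.23327456  0.00205894] 0.5962696705938911 (array([0.57048438, 0.06712898, 0.48150655]), array([-0.28484405, -0.15453124, -0.94603592]))
```

View pics/w1.png

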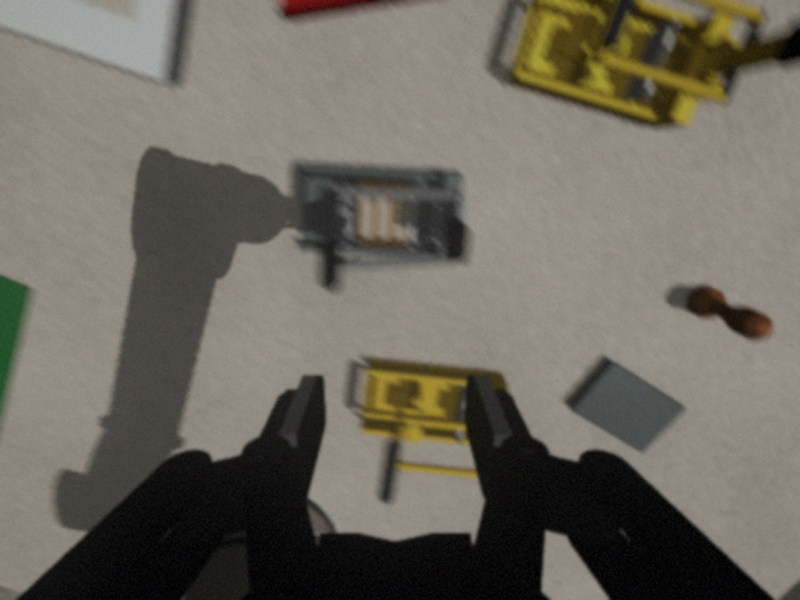

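The wrist view is coarse, taken while the arm was still settling, and the rod lies in shadow near (330,215). I'll drop closer and look again.

Call:
{"api": "drive_tool", "payload": {
  "series": [0.2,9,-17,35,0,0,0,0.2,8,-17,35,0,0,0,0.2,0,0,0,0,0,0,0.2,0,0,0,0,0,0]
}}

```text
t: 2.15
eef_pos: [0.4958, 0.0657, 0.2923]
tool_rot: [0.0, 0.974, 0.228, 0.0]
contact_force: [0.5, 0.2, 0.4]
gripper_width: 0.605
```

```bash
python3 - <<'E'
from fit import *
c=snap('wrist','w2');o=bot.get_obs();print(o['t'],o['eef_pos'],o['tool_rot'],o['gripper_width'],o['contact_force'])
p=[.53472072,-.00943793,1.98380799];k=kin(-.0265,.413)
im=cv2.resize(c['pixels'],(800,600),interpolation=cv2.INTER_CUBIC)
im=cv2.convertScaleAbs(im,alpha=1.4,beta=15)
for v in [k['pull']+Y*.028,k['pull']-Y*.028,k['end'],k['bar']+Y*.028,k['bar']-Y*.028,np.array([.097,0,.071])]:
    q=proj(c,T(p,v))[0]; print(q*1.5625); cv2.circle(im,tuple(int(x) for x in q*1.5625),3,(255,0,255),1)
cv2.imwrite('pics/w2b.png',im)
E
```

```text
2.2 [0.49610268 0.06565075 0.29274043] [3.10005502e-04 9.73621579e-01 2.28166394e-01 1.01048262e-03] 0.6034006039471833 [-0.36115655 -0.33001338 -0.3931699 ]
[376.35571003 348.51755075]
[379.88862235 251.30914246]
[536.29944259 301.21348178]
[365.0653698  319.55632547]
[367.29468667 235.20248944]
[378.87630265 253.84956503]
```

View pics/w2b.png

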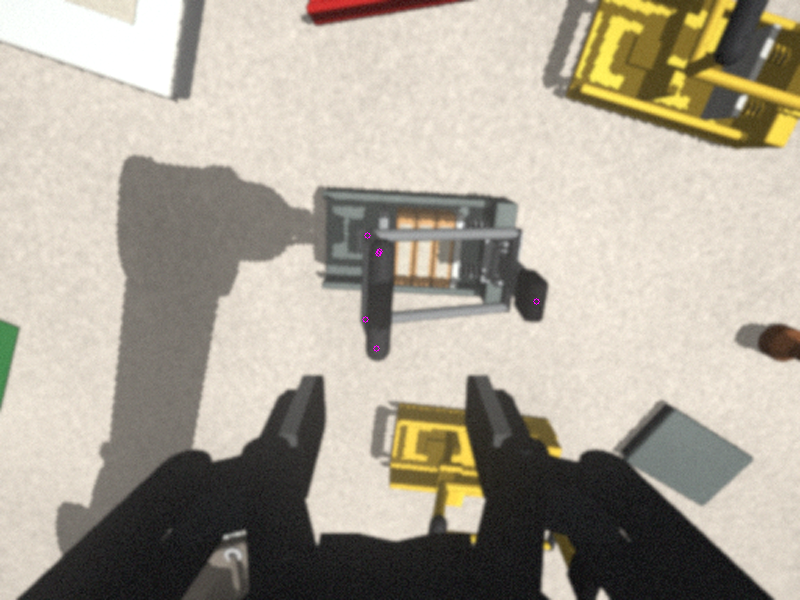

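The overlaid model points land on the rod ((376,357) to (380,236)) and the lever end (533,300). I'll refit with this view added.

```bash
python3 - <<'E'
from fit import *
S=ld('s0');P=ld('t0');W=ld('w2')
sd=lambda x,y:(225+(x+.5)/5-.5,155+(y+.5)/5-.5); tp=lambda x,y:(195+(x-378)/4.667,165+y/4.667); w=lambda x,y:(x/1.5625,y/1.5625)
def res(p):
    k=kin(p[3],p[4]); h=Y*p[5]; xm=p[6]
    o=[(S,sd(93,127),k['pull']-h),(P,tp(516,98),k['pull']-h),(P,tp(562,222),k['pull']+h),(W,w(376,357),k['pull']+h),(W,w(380,236),k['pull']-h),
     (S,sd(230,78),k['grip']),(P,tp(713,100),k['grip']),(W,w(534,300),k['end']),
     (W,w(519,233),k['hinge']-Y*.03),(W,w(509,308),k['hinge']+Y*.03),
     (W,w(328,189),[xm,-.044,.034]),(S,sd(313,243),[-.012,.044,.054]),(P,tp(690,60),[-.012,-.044,.054]),(W,w(517,201),[-.012,-.044,.054]),(P,tp(750,190),[-.012,.044,.054]),(P,tp(438,160),[xm,-.044,.034]),(P,tp(480,295),[xm,.044,.034]),(S,sd(45,440),[xm,-.044,.034])]
    return np.concatenate([proj(c,T(p,v))[0]-np.array(uv) for c,uv,v in o])
f=least_squares(res,[.535,-.009,1.98,0,.4,.03,.153],loss='soft_l1',f_scale=.5)
print(f.x.round(4),f.cost,np.round(res(f.x).reshape(-1,2),1).tolist())
k=kin(*f.x[3:5]);[print(n,v.round(4),T(f.x,v).round(4)) for n,v in k.items()]
print('std',np.sqrt(np.diag(np.linalg.inv(f.jac.T@f.jac))).round(4), 'toolang',np.degrees(2*np.arctan2(.2286,.9735)),np.degrees(f.x[2]))
np.save('p.npy',f.x)
E
```

```text
[ 0.5351 -0.0094  1.9781 -0.0368  0.4239  0.0342  0.1434] 11.845162351023818 [[-0.2, 0.2], [-0.8, -1.2], [0.7, 0.6], [-0.4, -0.0], [0.3, 1.2], [0.3, 0.2], [-0.6, -0.4], [0.5, 0.3], [-3.0, -3.3], [-3.8, -0.4], [-0.4, -0.1], [1.3, -0.7], [0.5, -2.9], [0.4, 0.2], [0.5, 0.2], [-0.2, -1.5], [2.9, 0.5], [-0.1, -3.2]]
piv [0.    0.    0.072] [ 0.5351 -0.0094  0.072 ]
hinge [0.0011 0.     0.102 ] [ 0.5347 -0.0084  0.102 ]
end [0.0037 0.     0.1739] [ 0.5336 -0.0059  0.1739]
grip [0.0032 0.     0.1589] [ 0.5338 -0.0064  0.1589]
bar [0.103  0.     0.1435] [0.4943 0.0852 0.1435]
pull [0.0938 0.     0.1873] [0.498  0.0767 0.1873]
std [0.0009 0.0014 0.0081 0.0199 0.0195 0.0011 0.0021] toolang 26.429859160479918 113.33849395173543
```

Call:
{"api": "drive_tool", "payload": {
  "series": [0.2,6,-9,0,0,0,0.053,0.2,0,0,35,0,0,0,0.2,0,0,35,0,0,0,0.2,0,0,33,0,0,0,0.2,0,0,0,0,0,0,0.2,0,0,0,0,0,0]
}}

```text
t: 2.95
eef_pos: [0.4979, 0.0772, 0.1902]
tool_rot: [0.0, 0.979, 0.203, 0.001]
contact_force: [0.6, -0.3, -0.3]
gripper_width: 0.602
```

```bash
python3 - <<'E'
from fit import *
c=snap('side','s3');w=snap('wrist','w3')
a=cv2.resize(c['pixels'][120:270,200:310],(440,600),interpolation=cv2.INTER_CUBIC);b=cv2.resize(w['pixels'][90:300,190:320],(360,582),interpolation=cv2.INTER_CUBIC)
o=np.zeros((600,800,3),np.uint8);o[:,:440]=a;o[:582,440:]=b;cv2.imwrite('pics/c3.png',cv2.convertScaleAbs(o,alpha=1.4,beta=10))
print(bot.get_obs()['eef_pos'],bot.get_obs()['tool_rot'])
E
```

```text
[0.49791445 0.07738293 0.1902653 ] [1.54398324e-04 9.79236367e-01 2.02714585e-01 1.70621791e-03]
```

View pics/c3.png

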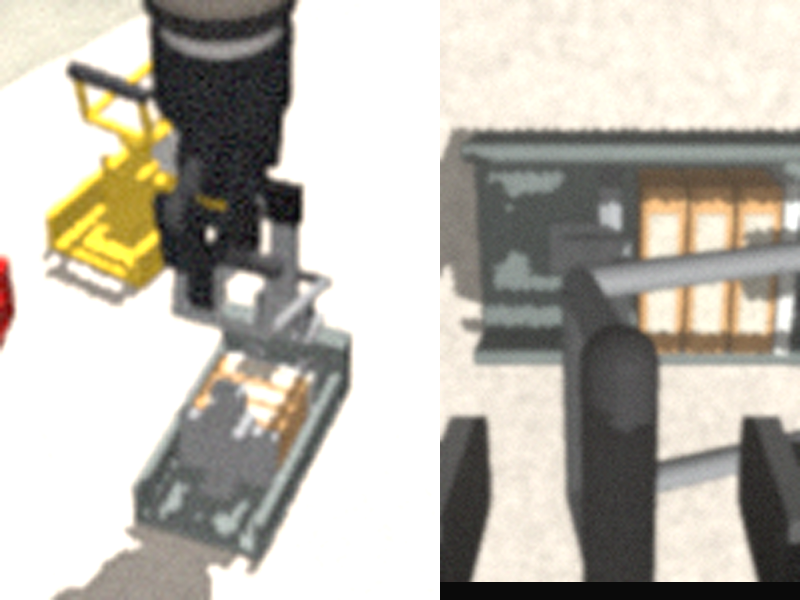

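The rod sits centred between the fingers: rod middle at 619, finger middle at 615 in the right-hand crop. I'll close on it and compute the path.

Call:
{"api": "drive_tool", "payload": {
  "series": [-1,0,0,0,0,0,0,-1,0,0,0,0,0,0,-1,0,0,0,0,0,0,-1,0,0,0,0,0,0],
  "force": 40
}}

```text
t: 3.55
eef_pos: [0.4967, 0.0777, 0.1885]
tool_rot: [-0.0, 0.979, 0.203, 0.0]
contact_force: [-0.5, 1.3, 1.0]
gripper_width: 0.151
```

```bash
cat >> fit.py <<'E'
def ik(bx,bz,g=(-.3,0.3)):
    f=least_squares(lambda q:(kin(*q)['bar']-[bx,0,bz])*100,g); return f.x
def ikp(px,pz,g=(-.3,.3)):
    f=least_squares(lambda q:(kin(*q)['pull']-[px,0,pz])*100,g); return f.x
def tr(p,v): return R.from_euler('z',-p[2]).apply(np.array(v)-[p[0],p[1],0])
def grasp(): # grasp point in tray frame
    o=bot.get_obs(); q=o['tool_rot']; Rm=R.from_quat([*q[1:],q[0]]); return tr(np.load('p.npy'),o['eef_pos']+Rm.apply([0,0,.003]))
E
python3 - <<'E'
from fit import *
p=np.load('p.npy');W=ld('w3')
q=[tr(p,onz(W,(190+(x-440)/2.77,90+y/2.77),.085))*1000 for x,y in[(550,225),(550,265),(640,243)]];print(np.round(q,1))
g=grasp();print('grasp',g*1000,bot.get_obs()['gripper_width'],bot.get_obs()['contact_force'])
L=ikp(g[0],g[2],(-.04,.42));print(L,kin(*L)['bar'])
for b in [(110,130),(117,120),(123,110),(123,95),(123,82),(123,71),(115,71),(105,71),(97,71),(90,71)]:
    L=ik(b[0]/1e3,b[1]/1e3,L);print(b,L.round(3),(kin(*L)['pull']*1000).round(1))
E
```

```text
[[112.8 -25.6  85. ]
 [113.2 -13.1  85. ]
 [ 85.8 -20.   85. ]]
grasp [ 95.11534775   0.79484355 185.52051552] 0.15149022063021095 [-0.53560886  1.29022029  1.01841373]
[-0.0289986   0.39730074] [0.10349323 0.         0.1415909 ]
(110, 130) [-0.123  0.383] [106.4   0.  174.6]
(117, 120) [-0.294  0.471] [117.2   0.  164.7]
(123, 110) [-0.47   0.572] [126.5   0.  154.6]
(123, 95) [-0.451  0.414] [132.6   0.  138.7]
(123, 82) [-0.494  0.345] [137.5   0.  124.3]
(123, 71) [-0.57   0.329] [141.3   0.  111.8]
(115, 71) [-0.307  0.034] [134.5   0.  111.2]
(105, 71) [ 0.018 -0.304] [125.1   0.  111. ]
(97, 71) [ 0.302 -0.575] [116.6   0.  111.2]
(90, 71) [ 0.6   -0.836] [108.1   0.  111.9]
```

Call:
{"api": "drive_tool", "payload": {
  "series": [-1,0,-5.6,5.5,0,0,0,-1,0,-5.6,5.5,0,0,0,-1,0,-5.4,5,0,0,0,-1,0,-5.4,5,0,0,0,-1,0,-4.7,5,0,0,0,-1,0,-4.7,5,0,0,0,-1,0,0,0,0,0,0,-1,0,0,0,0,0,0]
}}

```text
t: 4.55
eef_pos: [0.4845, 0.1057, 0.1569]
tool_rot: [0.0, 0.979, 0.203, 0.0]
contact_force: [4.1, -3.9, -0.1]
gripper_width: 0.149
```

```bash
python3 - <<'E'
from fit import *
c=snap('side','s4');o=bot.get_obs();g=grasp();print('grasp',g*1000,o['t'],o['contact_force'],o['gripper_width'])
p=np.load('p.npy');L=ikp(g[0],g[2],(-.4,.5));k=kin(*L);print(L,k['bar'])
im=cv2.resize(c['pixels'][130:270,200:320],(600,700)[::1],interpolation=cv2.INTER_CUBIC)[:600]
im=cv2.convertScaleAbs(im,alpha=1.4,beta=10)
for col,vs in[((255,0,255),[k['bar']+Y*.028,k['bar']-Y*.028,k['pull']-Y*.028,k['pull']+Y*.028,k['end']]),((0,255,0),[[.097+.009,.01,.085],[.097+.009,-.01,.085],[.153,.044,.034]])]:
  for v in vs:
    q=(proj(c,T(p,v))[0]-[200,130])*5;cv2.circle(im,tuple(int(x) for x in q),4,col,1)
cv2.imwrite('pics/c4.png',im)
E
```

```text
grasp [125.65142189   0.89650849 153.92261176] 4.6 [ 3.17489149 -3.99883885 -0.71648711] 0.14844519350746901
[-0.41536366  0.50576816] [0.12165647 0.         0.10938004]
```

View pics/c4.png

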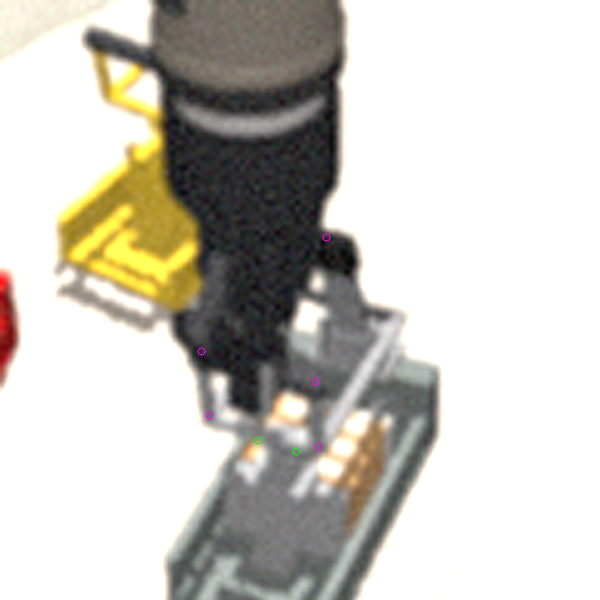

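The model's bar ends (210,415) and (318,447) match the picture, beyond the hook near (275,447). Lowering.

Call:
{"api": "drive_tool", "payload": {
  "series": [-1,0,-4.5,7.6,0,0,0,-1,0,-3.5,7.6,0,0,0,-1,0,-2.5,7.2,0,0,0,-1,0,-2.5,7.2,0,0,0,-1,0,-2,6.2,0,0,0,-1,0,-2,6.2,0,0,0,-1,0,0,0,0,0,0,-1,0,0,0,0,0,0]
}}

```text
t: 5.6
eef_pos: [0.4773, 0.1223, 0.1154]
tool_rot: [-0.0, 0.979, 0.203, 0.0]
contact_force: [1.3, 2.7, 1.2]
gripper_width: 0.151
```

```bash
cat > st.py <<'E'
from fit import *
import sys
o=bot.get_obs();g=grasp();p=np.load('p.npy')
L=ikp(g[0],g[2],(float(sys.argv[1]),float(sys.argv[2])))
print('t',o['t'],'grasp',(g*1000).round(1),'F tray',R.from_euler('z',-p[2]).apply(o['contact_force']).round(1),'w',o['gripper_width'])
print('L,B',L.round(3),'bar',(kin(*L)['bar']*1000).round(1))
E
python3 st.py -.5 .33
```

```text
t 5.6 grasp [143.8   0.9 112.4] F tray [ 1.9 -2.3  1.2] w 0.1513556285009678
L,B [-0.686  0.466] bar [126.3   0.   71.2]
```

Call:
{"api": "drive_tool", "payload": {
  "series": [-1,0,5,0.3,0,0,0,-1,0,5,0.3,0,0,0,-1,0,4.5,0.3,0,0,0,-1,0,4.5,0.3,0,0,0,-1,0,0,0,0,0,0]
}}

```text
t: 6.22
eef_pos: [0.4844, 0.1059, 0.1143]
tool_rot: [-0.001, 0.979, 0.204, 0.0]
contact_force: [0.7, 5.5, 1.7]
gripper_width: 0.147
```

```bash
python3 st.py -.1 -.1
```

```text
t 6.225 grasp [125.9   0.9 111.3] F tray [ 4.8 -2.8  1.7] w 0.14747401553863962
L,B [-0.011 -0.272] bar [106.    0.   71.3]
```

Call:
{"api": "drive_tool", "payload": {
  "series": [-1,0,4.5,0,0,0,0,-1,0,4.5,0,0,0,0,-1,0,0,0,0,0,0]
}}

```text
t: 6.6
eef_pos: [0.488, 0.0975, 0.1143]
tool_rot: [-0.001, 0.979, 0.203, -0.0]
contact_force: [0.0, 5.8, 2.5]
gripper_width: 0.143
```

```bash
python3 st.py .3 -.5
```

```text
t 6.6 grasp [116.8   0.9 111.3] F tray [ 5.3 -2.3  2.5] w 0.14341247112556282
L,B [ 0.292 -0.565] bar [97.3  0.  71.1]
```

Call:
{"api": "drive_tool", "payload": {
  "series": [-1,0,4.4,-0.3,0,0,0,-1,0,4.4,-0.3,0,0,0,-1,0,0,0,0,0,0,-1,0,0,0,0,0,0]
}}

```text
t: 7.1
eef_pos: [0.4912, 0.0902, 0.1149]
tool_rot: [-0.001, 0.979, 0.204, -0.0]
contact_force: [-1.2, 7.7, 2.3]
gripper_width: 0.148
```

```bash
python3 st.py .6 -.8; python3 - <<'E'
from h import *
c=snap('side','s5');w=snap('wrist','w5')
a=cv2.resize(c['pixels'][160:270,215:310],(475,550),interpolation=cv2.INTER_CUBIC);b=cv2.resize(w['pixels'][90:310,190:320],(325,550),interpolation=cv2.INTER_CUBIC)
cv2.imwrite('pics/c5.png',cv2.convertScaleAbs(np.hstack([a,b]),alpha=1.4,beta=10))
E
```

```text
t 7.1 grasp [108.8   0.9 111.9] F tray [ 7.6 -1.9  2.3] w 0.14819155102475248
L,B [ 0.573 -0.813] bar [90.6  0.  71.1]
```

View pics/c5.png

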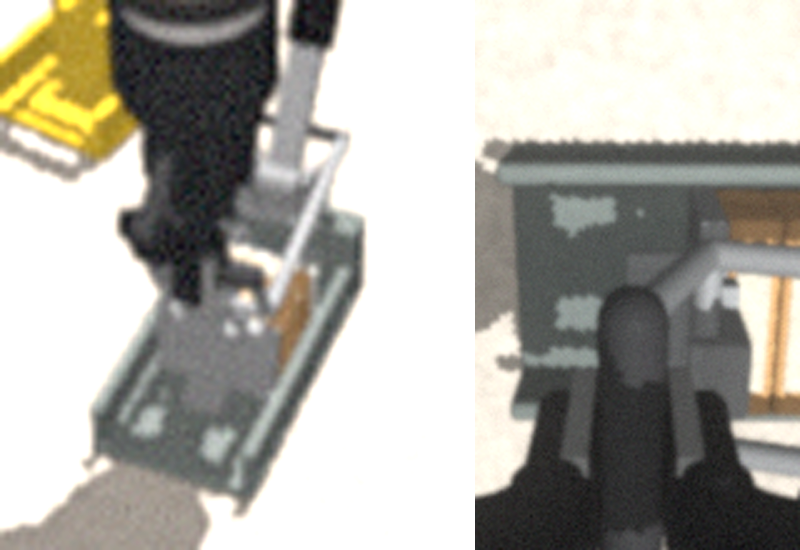

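Bar and rod sit over the plate's post, and the bar is at x 90.6, z 71. That is below the hook's starting range, so it must be carrying the plate. I'll draw on further to take up the slack.

```bash
python3 - <<'E'
from fit import *
L=(.573,-.813)
for b in (87,85,82):
    L=ik(b/1e3,.0715,L);print(b,L.round(3),(kin(*L)['pull']*1000).round(1),(kin(*L)['end']*1000).round(1))
E
```

```text
87 [ 0.763 -0.966] [103.7   0.  113. ] [-70.5   0.  145.7]
85 [ 0.888 -1.065] [100.6   0.  113.4] [-79.1   0.  136.4]
82 [ 1.136 -1.256] [ 95.2   0.  114.2] [-92.5   0.  114.9]
```

Call:
{"api": "drive_tool", "payload": {
  "series": [-1,0,2.5,-0.7,0,0,0,-1,0,2,-0.5,0,0,0,-1,0,0,0,0,0,0,-1,0,0,0,0,0,0]
}}

```text
t: 7.7
eef_pos: [0.4922, 0.0877, 0.1157]
tool_rot: [-0.002, 0.979, 0.204, -0.0]
contact_force: [-2.2, 11.9, -0.8]
gripper_width: 0.145
```

```bash
python3 st.py .8 -1
```

```text
t 7.7 grasp [106.1   1.  112.7] F tray [11.8 -2.7 -0.8] w 0.1448943052888259
L,B [ 0.67 -0.89] bar [88.7  0.  71.5]
```

Force rose to 11.8 N as the row began to squeeze, so the loop is hooked and bearing. I'll release, rise, and plan the lever push.

Call:
{"api": "drive_tool", "payload": {
  "series": [0,0,0,0,0,0,0,0,0,0,0,0,0,0,0,0,0,0,0,0,0,0,0,0,-20,0,0,0,0,0,0,-30,0,0,0,0,0,0,-40,0,0,0,-1,0,0,-30,0,0,0,-1,0,0,0,0,0,0,-1,0,0,0,0,0,0]
}}

```text
t: 8.82
eef_pos: [0.4932, 0.0833, 0.2352]
tool_rot: [0.0, 0.979, 0.203, -0.001]
contact_force: [1.0, -0.4, -0.8]
gripper_width: 0.003
```

```bash
python3 st.py .6 -.8; python3 - <<'E'
from fit import *
c=snap('side','s6');w=snap('wrist','w6')
a=cv2.resize(c['pixels'][160:270,215:310],(475,550),interpolation=cv2.INTER_CUBIC);b=cv2.resize(w['pixels'][90:310,190:320],(325,550),interpolation=cv2.INTER_CUBIC)
cv2.imwrite('pics/c6.png',cv2.convertScaleAbs(np.hstack([a,b]),alpha=1.4,beta=10))
for L in (.5,.67,.9,1.1,1.3,1.5,1.65,1.78):
    u=np.array([-np.sin(L),np.cos(L)]);n=np.array([np.cos(L),np.sin(L)]);q=np.array([0,72])+90*u+6*n
    off=14.5*np.clip((1.57-L)/.6,0,1); print(L,'tip centre x,z',(q+[off,0]).round(1),'grasp z',(q[1]+19).round(1))
E
```

```text
t 8.825 grasp [101.7   1.7 232.2] F tray [-0.7 -0.8 -0.8] w 0.002537948238486649
L,B [-0.565  1.214] bar [103.7   0.  163.8]
0.5 tip centre x,z [-23.4 153.9] grasp z 172.9
0.67 tip centre x,z [-36.7 146.3] grasp z 165.3
0.9 tip centre x,z [-52.3 132.6] grasp z 151.6
1.1 tip centre x,z [-66.1 118.2] grasp z 137.2
1.3 tip centre x,z [-78.6 101.9] grasp z 120.9
1.5 tip centre x,z [-87.7  84.4] grasp z 103.4
1.65 tip centre x,z [-90.2  70.9] grasp z 89.9
1.78 tip centre x,z [-89.3  59.2] grasp z 78.2
```

View pics/c6.png

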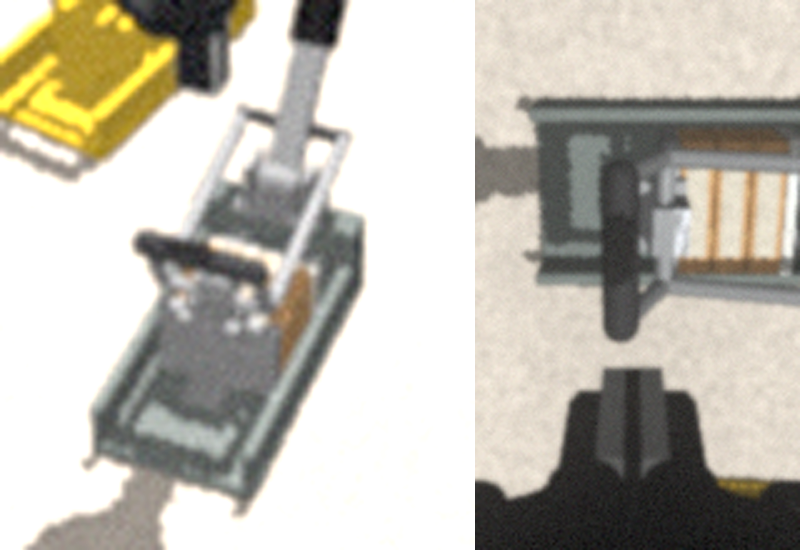

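The bar is behind the post under the lip, with the hook standing inside the loop. The lever leans back about 0.6 rad. Next I move the shut fingers to the lever's +x side.

Call:
{"api": "drive_tool", "payload": {
  "series": [-1,1.7,28,0,0,0,0,-1,0,28,0,0,0,0,-1,0,28,0,0,0,0,-1,0,28,0,0,0,0,-1,0,0,31,0,0,0,-1,0,0,31,0,0,0,-1,0,0,0,0,0,0,-1,0,0,0,0,0,0]
}}

```text
t: 9.93
eef_pos: [0.5401, -0.018, 0.1743]
tool_rot: [-0.0, 0.979, 0.203, 0.0]
contact_force: [-0.0, -0.5, 0.0]
gripper_width: 0.002
```

```bash
python3 st.py .6 -.8|head -1
```

```text
t 9.925 grasp [ -9.9  -1.2 171.3] F tray [-0.4  0.2  0. ] w 0.0020180855754479473
```

Call:
{"api": "drive_tool", "payload": {
  "series": [-1,0,9,2,0,0,0,-1,0,9,2,0,0,0,-1,0,9,2,0,0,0,-1,0,8,7,0,0,0,-1,0,8,7,0,0,0,-1,0,7,7,0,0,0,-1,0,7,7,0,0,0,-1,0,0,0,0,0,0]
}}

```text
t: 10.92
eef_pos: [0.5624, -0.0708, 0.1391]
tool_rot: [-0.0, 0.979, 0.203, -0.0]
contact_force: [-0.8, 1.2, 1.0]
gripper_width: -0.003
```

```bash
python3 st.py .6 -.8|head -1
```

```text
t 10.925 grasp [-67.2  -0.7 136.1] F tray [1.4 0.3 1. ] w -0.0033692513599319876
```

Call:
{"api": "drive_tool", "payload": {
  "series": [-1,0,6,8,0,0,0,-1,0,6,8,0,0,0,-1,0,4.5,9,0,0,0,-1,0,4.5,9,0,0,0,-1,0,1.5,7,0,0,0,-1,0,1,7,0,0,0,-1,0,0,0,0,0,0]
}}

```text
t: 11.8
eef_pos: [0.5714, -0.0925, 0.0912]
tool_rot: [0.0, 0.979, 0.203, -0.001]
contact_force: [-0.1, -0.6, 0.4]
gripper_width: -0.0
```

```bash
python3 st.py .6 -.8|head -1
```

```text
t 11.8 grasp [-90.7  -0.4  88.2] F tray [-0.5  0.4  0.4] w -0.0002527178631736869
```

Call:
{"api": "drive_tool", "payload": {
  "series": [-1,0,-0.5,6,0,0,0,-1,0,-0.5,6,0,0,0,-1,0,0,0,0,0,0]
}}

```text
t: 12.18
eef_pos: [0.572, -0.0914, 0.0818]
tool_rot: [0.001, 0.979, 0.203, 0.0]
contact_force: [-5.1, 0.3, 17.6]
gripper_width: -0.002
```

```bash
python3 st.py .6 -.8|head -1
```

```text
t 12.175 grasp [-89.9  -1.4  78.8] F tray [ 2.3  4.5 17.6] w -0.0022380346472056123
```

The fingers meet the stop with 17.6 N at the predicted height. I'll lift off and check.

Call:
{"api": "drive_tool", "payload": {
  "series": [-1,0,0,3,0,0,0,-1,0,0,0,0,0,0,-1,0,0,-20,0,0,0,-1,0,0,-45,0,0,0,-1,0,0,-55,0,0,0,-1,0,20,-40,0,0,0,-1,0,40,0,0,0,0,-1,0,0,0,0,0,0,-1,0,0,0,0,0,0]
}}

```text
t: 13.3
eef_pos: [0.5949, -0.1457, 0.2364]
tool_rot: [-0.0, 0.979, 0.203, -0.0]
contact_force: [0.3, -0.4, -0.0]
gripper_width: -0.0
```

```bash
python3 st.py .6 -.8|head -1; python3 - <<'E'
from fit import *
c=snap('side','s7');w=snap('wrist','w7')
p=np.load('p.npy');k=kin(1.78,-1.78-.04)
for e in (0.,-.05):
    k=kin(1.78,-1.78+e);print(k['bar'],k['pull'])
a=cv2.convertScaleAbs(cv2.resize(c['pixels'][160:270,215:320],(525,550),interpolation=cv2.INTER_CUBIC),alpha=1.4,beta=10)
for v in (k['pull']-Y*.034,k['pull']+Y*.034,k['end']):
    q=(proj(c,T(p,v))[0]-[215,160])*5;cv2.circle(a,tuple(int(x) for x in q),4,(255,0,255),1)
b=cv2.convertScaleAbs(cv2.resize(w['pixels'][60:330,140:275],(275,550),interpolation=cv2.INTER_CUBIC),alpha=1.4,beta=10)
cv2.imwrite('pics/c7.png',np.hstack([a,b]))
E
```

```text
t 13.3 grasp [-148.9   -0.9  233.4] F tray [-0.5 -0.1 -0. ] w -0.0002603261188665847
[0.0806541  0.         0.06576957] [0.0886541  0.         0.10976957]
[0.08051663 0.         0.06027186] [0.09070572 0.         0.10381704]
```

View pics/c7.png

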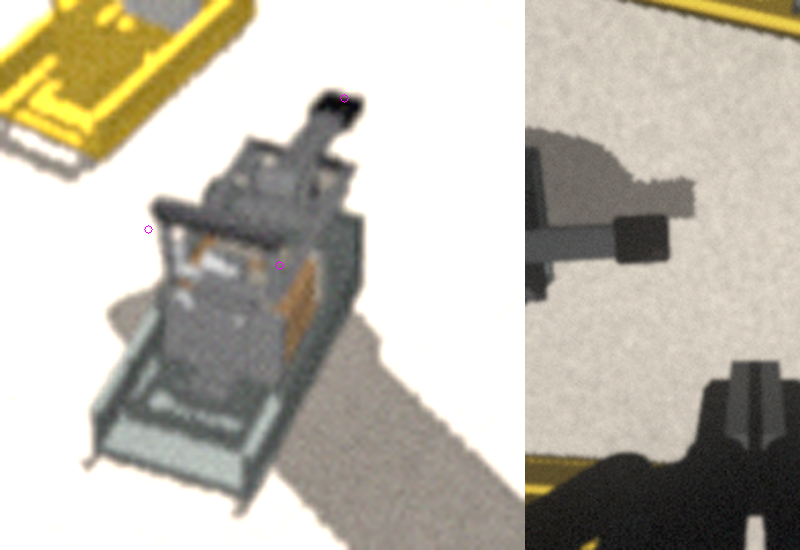

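The lever lies down at (340,100). The rod is at (160,207) to (280,240), slightly above the prediction, and the hook is inside the loop. A quick numeric check before hand-in.

```bash
python3 - <<'E'
from fit import *
c=ld('s7');p=np.load('p.npy');im=lambda x,y:np.array([215+x/5,160+y/5])
def res(q):
    k=kin(q[0],q[1]-q[0]);return np.concatenate([proj(c,T(p,v))[0]-uv for v,uv in((k['pull']-Y*.034,im(160,208)),(k['pull']+Y*.034,im(282,242)),(k['grip'],im(338,106)))])
f=least_squares(res,[1.7,0]);k=kin(f.x[0],f.x[1]-f.x[0]);print(f.x,f.fun.round(1),k['pull'],k['bar'])
d=snap('top','t8');a=ld('t0')['pixels'];b=d['pixels']
A=np.zeros((384,400,3),np.uint8)
cv2.imwrite('pics/c8.png',np.vstack([cv2.resize(b[80:310,80:420],(680,460)),cv2.resize(b[175:235,200:290],(210,140),interpolation=cv2.INTER_CUBIC) if 0 else np.zeros((1,680,3),np.uint8)]))
for n,(x0,x1,y0,y1) in dict(tin=(355,405,217,256),case=(85,158,143,204),stamp=(362,398,168,190)).items():
    print(n,np.abs(a[y0:y1,x0:x1].astype(int)-b[y0:y1,x0:x1]).mean().round(1))
E
```

```text
[1.75489359 0.04134326] [-1.7 -0.2  0.2  0.  -0.4  0. ] [0.08658753 0.         0.11534774] [0.08041295 0.         0.07105469]
tin 23.5
case 21.3
stamp 35.7
```

View pics/c8.png

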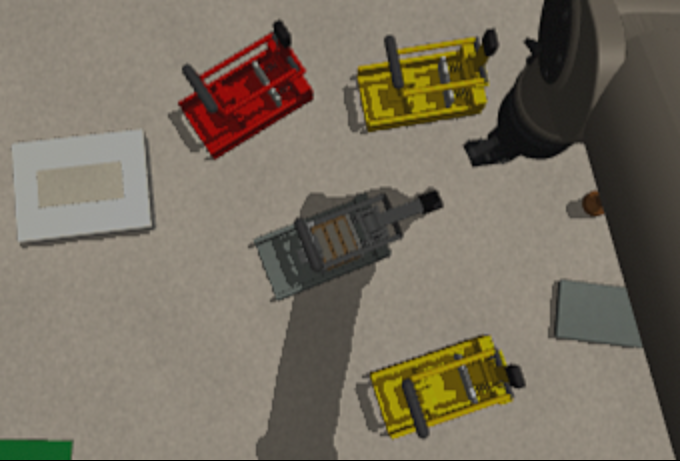

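The top view shows the lever closed at (430,200) and the rod over the plate at (310,243). The tin, stamp and case stand in place and the gripper is clear. The fit gives lever about 1.75 rad, pull rod z about 115 mm and bar x about 80 mm, so about 9 to 10 mm of squeeze. Handing in.

```bash
python3 -c "
from station import bot
print(bot.get_obs()['t'],bot.get_obs()['contact_force']);bot.hand_in()"
```

```text
13.45 [-0.07266658 -0.07558885  0.50157725]
the job is handed in; nothing more can be done
```

The row of blocks is clamped and the job is handed in at 13.45 s; no verdict was reported. I lowered the loop's bar beyond the hook and drew it under the lip until the row began to squeeze (about 12 N). I then let go and pushed the lever over with shut fingers to its stop (17.6 N).

**Last checks:**
- **Lever:** fitted from the side picture at about 1.75 rad, against the needed 1.66.
- **Pull rod:** fitted at about 115 mm above the table, against the needed 100. That is a little above the expected 110, within the fit's error.
- **Squeeze:** the bar sits at x of about 80 mm and the row met resistance near 90, so I infer 9–10 mm on the follower. I did not measure the follower directly.
- **Clearance:** the gripper was clear with no contact force.
- **Bystanders:** the ink-pad tin, hand stamp and case looked unmoved in the last top view, though the arm partly hid the tin and stamp. A numeric before/after image comparison of them was no use, because of the arm and changed shading.

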